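# Show the red-framed mandala picture to a customer

## Robot

A 6-joint arm with a two-finger parallel gripper is mounted at the origin on the work surface. World frame = base frame: x ahead of the robot, y to its left, z up, the work surface at z = 0. Lengths are in m, angles in rad, forces in N, time in s.
With the tool pointing down it reaches from about 0.4 to 0.825 m from the base axis. Payload 7 kg.
Tool frame: the origin (TCP) lies between the finger pads, 19 mm behind the fingertips; this is the grasp point; z points along the fingers, y is the line along which they close (so a half turn about z gives the same grasp; the last joint's range is limited). The gripper opens to 88 mm and grips with 3 to 60 N. Pads are 19 mm wide; open, the fingers measure 130 mm over their backs; the gripper's body (78 mm by 193 mm) begins 47 mm behind the grasp point.
Start: joints at [-0.965, 0.359, 0.012, 0, -1.224, -0.288], TCP at [0.211, -0.641, 0.245] pointing down, gripper open.
Joint ranges: [-3.07, 3.07], [-1.43, 2.12], [-1.02, 1.25], [-3.03, 1.67], [-3.05, -0], [-3.03, 3.03]. Speed limits (rad/s): [2.39, 2.39, 3.01, 3.14, 3.14, 3.14].

## Interface

Orientations are given as [roll, pitch, yaw] about the fixed x, y, z axes, in that order (R = Rz(yaw) Ry(pitch) Rx(roll)).
In Python, from station import arm gives the robot as it stands.
- The arm moves only by the shell command python3 -m creep 'ROWS' [FORCE]. ROWS is a JSON list of rows, 1 to 20 of them, each of 5 numbers: the finger opening in m, then dx, dy, dz in m, then a turn about the tool's z in rad; each row is the pose to reach, as a shift and turn from the pose commanded when the command began, along the tool's axes at that moment; what a row does not reach only later rows make up. A row lasts 1/12 s, in which the tool goes at most 0.0417 m and 0.125 rad, less where a joint would pass 70% of its speed; a pose out of reach is approached as far as the arm can. The fingers move at their own pace and stop on an object; FORCE is the grip in N (left out, the last holds). Time passes only in rows, so rows that do not move let the fingers close. It prints the time, the measured TCP pose, the force, the opening and the grip force at its end.
- arm.get_state(): the state, without advancing time (a new reading comes with each control period).
- arm.grab_frame(name): name is "side" or "top"; returns the picture (420x560x3 uint8, red, green, blue); there is no depth.
- arm.camera_params(name): a dict with "fx", "fy", "cx", "cy" (pixels), "T" (4x4, takes a point from camera to world coordinates). Camera axes: x right, y down, z forward; pixel columns grow to the right and rows downward; lengths in m; the calibration is good to about 2 mm. A picture is of the moment at which its call begins. camera_params takes no time and is no camera call.
- arm.job_done(): hands the job in; it is judged then, once.
The state is a dict: "t": time; "q": joint angles; "qd": joint speeds; "joint_efforts": joint torques, N m; "eef_pos": TCP position; "ee_rot": TCP orientation; "force": force on the tool from outside, world axes, zero at the start; "moment": the same for the moment, N m; "width": finger opening in m; "gripper_force": force on a finger pad.
Only numpy, scipy, OpenCV 4.12 (cv2) and the standard library are available. Lean on these libraries where they do the work, as an engineer would, in place of code of your own. Each camera call takes 0.05 s, during which the arm holds its last target. There are 200 camera calls.

## Task

A customer beyond the far side of the table wants to see the red-framed picture: take it by its top edge and slide it straight up out of its slots in the rack. Turn its picture side squarely towards the far side of the table, right way up and leaning back about 45 degrees, for someone looking down onto it. Finish while still holding it like that by the top edge, still, at least 10 cm above the table and touching nothing else; do not disturb the other pictures, the offering stand or the bowl.

Things in the scene. Friction and masses are not known exactly. Their poses are not given: they have to be found in the camera images.
- red_picture: The picture to show: glazed mandala, gold and blue rings on red, in a red frame; a rigid slab 110 wide x 12 thick x 140 mm high, 0.14 to 0.25 kg. Origin: middle of its bottom edge. Own x along its width, z from bottom to top; its picture side looks along its own -y, plain cardboard back on +y. Starts upright in one of the rack's three slots (which one varies), its axes parallel to the rack's.
- red_picture_top (a point): Middle of the red picture's top edge, 140 mm above its origin, 155 mm above the table at the start; axes as the picture's. Grip here, across the 12 mm thickness (along own y); the frame's top rail is 18 mm high and bears a 40 N grip. At the start the picture sides of all three pictures look to the robot's right (world -y, within 25 degrees).
- blue_picture: Neighbour to leave in its slot: same size and axes, 0.18 kg, blue frame.
- green_picture: Neighbour to leave in its slot: same size and axes, 0.18 kg, green frame.
- rack: Plywood rack fixed to the table, 150 (x) x 204 (y) x 85 mm high; origin: centre of its underside, on the table. Pictures stand on its 15 mm base. Upright grooves in the two end cheeks (85 mm high) hold their side edges, with 1.5 to 2 mm play on each side; slots at own y = -64, 0, +64 mm, so 52 mm is free between neighbouring pictures, whose top 70 mm stand above the cheeks.
- offering_stand: Tiered copper offering stand on a round steel dish of 180 mm diameter, 168 mm tall with its finial, about 0.9 kg, loose on the table. Origin: centre of its underside. Leave it alone.
- lidded_bowl: Copper bowl with a brass lid, 114 mm diameter, 82 mm tall, about 0.45 kg, loose on the table. Origin: centre of its underside. Leave it alone.
- table_left (a point): A fixed point on the table top, 0.5 m ahead of the robot and 0.45 m to its left; axes as the world's: x points straight across the table to the customer on the far side, y to the robot's left. Shown properly, the picture side looks along this x and upward (45 degrees up when leaning back by 45), the picture's own x points left along this y, its top edge is nearer the robot than its foot.

How it is judged:
By the outcome, as a careful person would: the job done as asked, in the order asked, and still so for the second after the job is handed in, while the arm keeps its last pose, push and grip.
It also fails if it takes over 34 s, if anything falls off the work surface, if the arm or the gripper's body presses on something with over 40 N, if the wrist force passes 120 N, or if a joint passes its speed limit or range.

## Working session

There is one attempt and no reset: what is moved stays moved. The work goes in short steps, Python scripts to look and compute and a shell command to move; the robot and the scene stay as the last step left them, time stands still between calls to the robot, and variables do not carry over. Pictures are saved under pics/ and viewed, at most 10 in all, crops included, and the job is handed in when it is done.

```bash
mkdir -p pics; ls
python3 - <<'E'
from station import arm
import cv2
for n in("side","top"):
    cv2.imwrite(f"pics/{n}0.png",arm.grab_frame(n)[:,:,::-1]); print(n,arm.camera_params(n))
s=arm.get_state();print(s)
E
```

```text
pics
side {'fx': 505.6207969653295, 'fy': 505.6207969653295, 'cx': 281.3189110393246, 'cy': 216.95676097822476, 'T': array([[-0.83600047,  0.44699936, -0.31826841,  1.06338133],
       [ 0.54860378,  0.69323482, -0.46739638,  0.75011522],
       [ 0.01170886, -0.56534684, -0.82477018,  1.32784105],
       [ 0.        ,  0.        ,  0.        ,  1.        ]])}
top {'fx': 521.2773765158764, 'fy': 521.2773765158764, 'cx': 281.3586892072712, 'cy': 221.2365462495777, 'T': array([[ 1.03099201e-03, -9.98163060e-01,  6.05759308e-02,
         4.93320748e-01],
       [-9.99995751e-01, -8.63919827e-04,  2.78418789e-03,
         4.88420787e-02],
       [-2.72674076e-03, -6.05785439e-02, -9.98159709e-01,
         1.60882106e+00],
       [ 0.00000000e+00,  0.00000000e+00,  0.00000000e+00,
         1.00000000e+00]])}
{'t': 0.1, 'q': array([-9.64867650e-01,  3.59325217e-01,  1.11897856e-02, -2.92565752e-04,
       -1.22410329e+00, -2.88095677e-01]), 'qd': array([-0.00038023, -0.00096805,  0.00265096,  0.0010278 , -0.00084441,
       -0.00078759]), 'joint_efforts': array([-1.59178322e-03, -5.84163308e+01,  2.93753582e+01,  7.01554924e+00,
        1.01999781e-02, -6.21310005e-05]), 'eef_pos': array([ 0.21079578, -0.64083099,  0.24452991]), 'ee_rot': array([ 3.14013155e+00, -1.46147398e-04, -2.82385916e+00]), 'force': array([1.03308971, 0.00338014, 0.48893244]), 'moment': array([-0.0139656 , -0.05887466,  0.0127543 ]), 'gripper_force': 0.0, 'width': 0.0874895385070904}
```

View pics/side0.png

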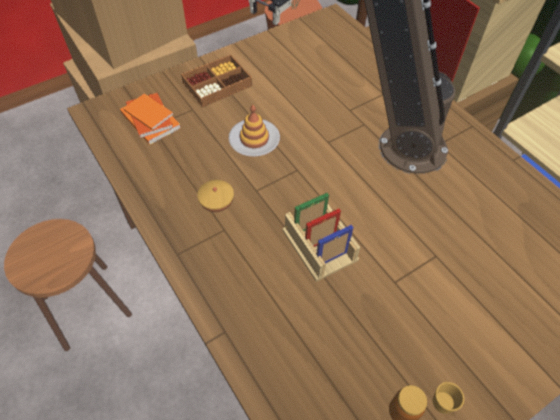

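View pics/top0.png

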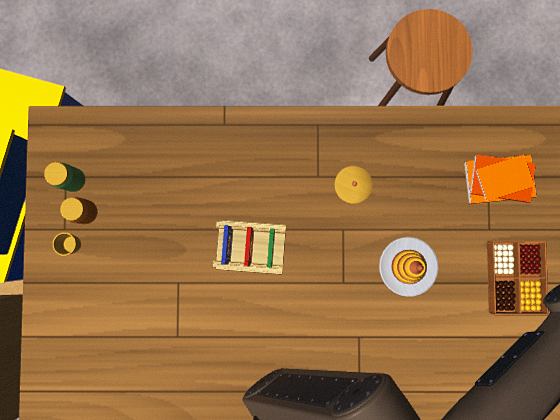

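The red picture is in the middle slot: in top view about (249,246), in side view its top rail is about (323,222). Next I'll enlarge both views.

Run:
```python
import cv2,numpy as np
t=cv2.imread("pics/top0.png")[215:280,205:295]; s=cv2.imread("pics/side0.png")[190:280,275:365]
t=cv2.resize(t,None,fx=8,fy=8,interpolation=cv2.INTER_CUBIC)
cv2.imwrite("pics/c1.png",t)
im=cv2.imread("pics/top0.png").astype(int); b,g,r=im[...,0],im[...,1],im[...,2]
for n,m in (("red",(r>110)&(g<60)&(b<70)),("blue",(b>100)&(r<80)),("green",(g>70)&(r<60))):
    m=m.copy(); m[:215]=0;m[280:]=0;m[:,:205]=0;m[:,295:]=0
    y,x=np.nonzero(m); print(n,len(x),cv2.minAreaRect(np.c_[x,y].astype(np.float32)),x.mean(),y.mean())
```

```text
red 158 ((247.25, 245.75), (26.87006378173828, 30.405597686767578), 45.0) 247.37974683544303 245.60759493670886
blue 154 ((226.55267333984375, 244.21881103515625), (8.198509216308594, 38.37358093261719), 4.899092674255371) 224.44805194805195 244.06493506493507
green 229 ((247.3238067626953, 245.57009887695312), (49.798702239990234, 37.375526428222656), 4.8645148277282715) 252.75545851528383 245.9126637554585
```

View pics/c1.png

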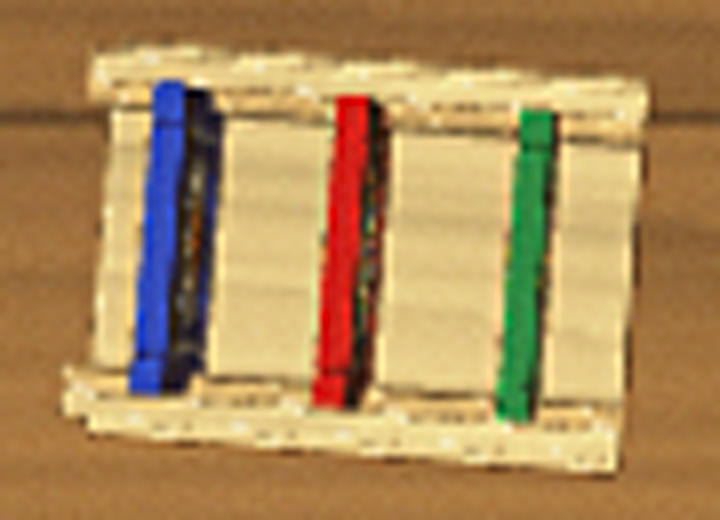

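```bash
cat > h.py <<'E'
from station import arm
import numpy as np
from scipy.spatial.transform import Rotation as R
def P(n,u,v,z):
    c=arm.camera_params(n);T=c["T"];d=T[:3,:3]@[(u-c["cx"])/c["fx"],(v-c["cy"])/c["fy"],1];o=T[:3,3]
    return o+d*(z-o[2])/d[2]
def st():
    s=arm.get_state();M=R.from_euler("xyz",s["ee_rot"]).as_matrix();return s,s["eef_pos"],M
E
python3 - <<'E'
from h import *
f=lambda a:(a[0]/8+205-.44,a[1]/8+215-.44)
for n,a,b in(("red",(356,97),(331,406)),("green",(538,111),(516,418)),("blue",(170,82),(145,393))):
    p,q=P("top",*f(a),.155),P("top",*f(b),.155);d=p-q
    print(n,(p+q)/2,np.linalg.norm(d),np.degrees(np.arctan2(d[1],d[0])))
print(P("side",323,222,.15),P("top",353,185,.08),P("top",409,267,.1))
s,p,M=st();print(M.round(3))
E
python3 -m creep; python3 -m creep --help
```

```text
red [0.51246329 0.14717347 0.155     ] 0.10783811691670869 -4.347969163988706
green [0.50800325 0.08324335 0.155     ] 0.10703523598572287 -3.9727145289987016
blue [0.51727342 0.21201823 0.155     ] 0.10856704234439411 -4.163912008999675
[0.51989629 0.16043435 0.15      ] [ 0.69336333 -0.15809562  0.08      ] [ 0.45304928 -0.31501531  0.1       ]
[[-0.95  -0.312 -0.001]
 [-0.312  0.95   0.001]
 [ 0.     0.001 -1.   ]]Traceback (most recent call last):
TypeError: make.<locals>.jog() missing 1 required positional argument: 'text'
Traceback (most recent call last):
json.decoder.JSONDecodeError: Expecting value: line 1 column 1 (char 0)
```

```bash
python3 -m creep '[[0.042,-0.349,0.297,-0.03,0.39],[0.042,-0.349,0.297,-0.03,0.39],[0.042,-0.349,0.297,-0.03,0.39],[0.042,-0.349,0.297,-0.03,0.39],[0.042,-0.349,0.297,-0.03,0.39],[0.042,-0.349,0.297,-0.03,0.39],[0.042,-0.349,0.297,-0.03,0.39],[0.042,-0.349,0.297,-0.03,0.39],[0.042,-0.349,0.297,-0.03,0.39],[0.042,-0.349,0.297,-0.03,0.39],[0.042,-0.532,0.655,0,0.392],[0.042,-0.532,0.655,0,0.392],[0.042,-0.532,0.655,0,0.392],[0.042,-0.532,0.655,0,0.392],[0.042,-0.532,0.655,0,0.392],[0.042,-0.532,0.655,0,0.392],[0.042,-0.532,0.655,0,0.392],[0.042,-0.532,0.655,0,0.392],[0.042,-0.532,0.655,0,0.392],[0.042,-0.532,0.655,0,0.392]]' 30
cat > e.py <<'E'
from h import *
s,p,M=st();t=np.array([.5125,.1472,.146]);print("q",s["q"].round(3),"t",s["t"],"p",p.round(4),"\n",M.round(3),"\nto go",(M.T@(t-p)).round(4),"yaw err",np.degrees(s["ee_rot"][2])+184.2,s["width"],s["force"].round(2))
E
python3 e.py
```

```text
t: 1.77
eef_pos: [0.5055, 0.1203, 0.2471]
ee_rot: [3.141, 0.0, 3.068]
force: [1.1, -1.1, -0.7]
width: 0.0421
gripper_force: 0.0
q [ 0.612  0.101 -0.324 -0.    -1.146 -2.256] t 1.7667 p [0.5055 0.1203 0.2471] 
 [[-0.997  0.074  0.   ]
 [ 0.074  0.997  0.   ]
 [-0.     0.    -1.   ]] 
to go [-0.005   0.0273  0.1011] yaw err 359.9723021646238 0.04210815592006173 [ 1.13 -1.09 -0.67]
```

```bash
python3 -m creep '[[0.042,0,0.0,0.03,0],[0.042,0,0,0.03,0],[0.042,0,0,0.03,0]]' >/dev/null; python3 e.py
python3 - <<'E'
from h import *
import cv2
a=arm.grab_frame("side")[180:280,260:380,::-1];b=arm.grab_frame("top")[205:285,205:301,::-1]
z=lambda i,k:cv2.resize(i,None,fx=k,fy=k,interpolation=cv2.INTER_CUBIC)
cv2.imwrite("pics/c2.png",z(a,6)); cv2.imwrite("pics/c3.png",z(b,6))
E
```

```text
q [ 0.608  0.125 -0.37  -0.    -1.079 -2.252] t 2.0167 p [0.5047 0.1179 0.2159] 
 [[-0.997  0.073 -0.004]
 [ 0.073  0.997 -0.002]
 [ 0.003 -0.003 -1.   ]] 
to go [-0.0058  0.03    0.0698] yaw err 360.00817946218785 0.04162381204767977 [ 0.11 -0.1  -0.08]
```

View pics/c2.png

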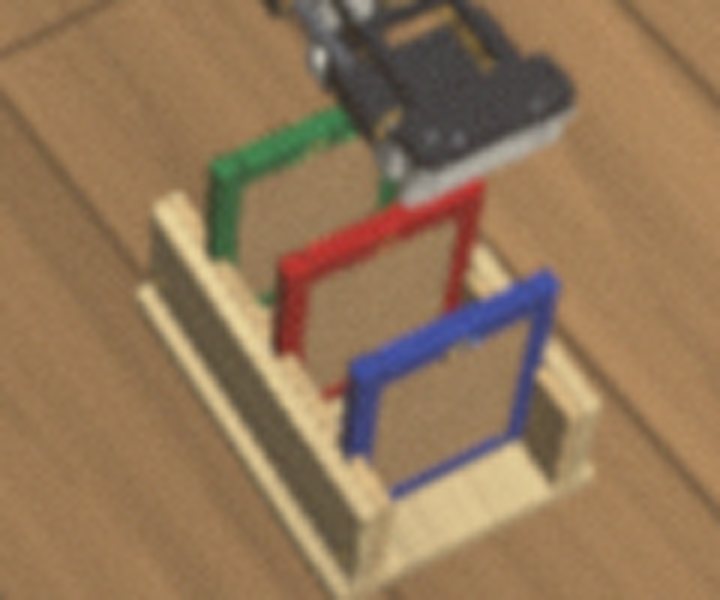

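Run:
```python
from h import *
c=arm.camera_params("side");T=np.linalg.inv(c["T"])
def pr(x):
    v=T@np.r_[x,1];return (6*(np.array([c["fx"]*v[0]/v[2]+c["cx"]-260,c["fy"]*v[1]/v[2]+c["cy"]-180])+.44)).round()
s,p,M=st()
for n,o in(("tip",[0,0,.019]),("tip+y",[0,.03,.019]),("tip-y",[0,-.03,.019]),("body",[.039,.0965,-.047]),("body",[-.039,.0965,-.047]),("body",[-.039,-.0965,-.047])):print(n,pr(p+M@o))
# predicted picture top corners
a=np.radians(-4.2);x=np.array([np.cos(a),np.sin(a),0]);y=np.array([-x[1],x[0],0])
for n,k in (("red",0),("green",-.064),("blue",.064)):
    m=np.array([.5125,.1472,.155])+k*y
    print(n,*[pr(m+i*.055*x+j*.006*y) for i in(1,-1) for j in(1,-1)])
```

```text
tip [359. 117.]
tip+y [393. 164.]
tip-y [325.  72.]
body [563. 150.]
body [410. 221.]
body [186. -85.]
red [284. 278.] [270. 259.] [483. 185.] [469. 167.]
green [215. 179.] [202. 161.] [411.  90.] [398.  73.]
blue [356. 382.] [342. 362.] [558. 284.] [544. 265.]
```

View pics/c3.png

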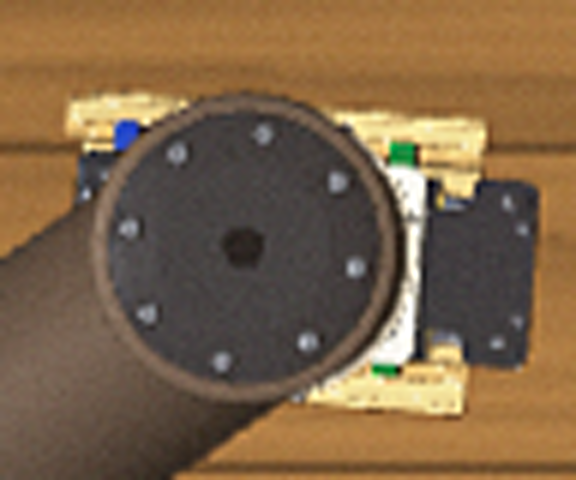

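The side view shows the red back rail from about (284,277) to (483,184) in the crop, within about 1 mm of my prediction. The top view shows the gripper about 30 mm short of the red picture in y. I'll move across, then descend.

```bash
python3 -m creep '[[0.042,-0.006,0.030,0,0],[0.042,-0.006,0.030,0,0],[0.042,-0.006,0.030,0.0,0],[0.042,-0.006,0.030,0,0]]' >/dev/null; python3 e.py
```

```text
q [ 0.645  0.148 -0.338  0.    -1.084 -2.291] t 2.45 p [0.5143 0.1469 0.2182] 
 [[-0.997  0.075  0.001]
 [ 0.075  0.997  0.001]
 [-0.001  0.001 -1.   ]] 
to go [0.0019 0.0001 0.0722] yaw err 359.90391590976583 0.04203255312150428 [ 0.46 -0.    0.58]
```

```bash
python3 -m creep '[[0.042,0.001,0,0.02,0],[0.042,0.002,0,0.04,0],[0.042,0.002,0,0.055,0],[0.042,0.002,0,0.065,0],[0.042,0.002,0,0.072,0],[0.042,0.002,0,0.072,0],[0.042,0.002,0,0.072,0]]'; python3 e.py
```

```text
t: 3.03
eef_pos: [0.5124, 0.1475, 0.1456]
ee_rot: [-3.142, 0.0, 3.067]
force: [-0.2, 0.2, 0.0]
width: 0.0423
gripper_force: 0.0
q [ 0.649  0.216 -0.437  0.    -0.918 -2.294] t 3.0333 p [0.5124 0.1475 0.1456] 
 [[-0.997  0.074  0.   ]
 [ 0.074  0.997 -0.   ]
 [-0.    -0.    -1.   ]] 
to go [-0.0002 -0.0003 -0.0004] yaw err 359.9343133658283 0.04230507869957089 [-0.18  0.18  0.02]
```

Run:
```python
from h import *
import cv2
cv2.imwrite("pics/c4.png",cv2.resize(arm.grab_frame("side")[180:280,260:380,::-1],None,fx=6,fy=6,interpolation=cv2.INTER_CUBIC))
```

```text
(no output)
```

View pics/c4.png

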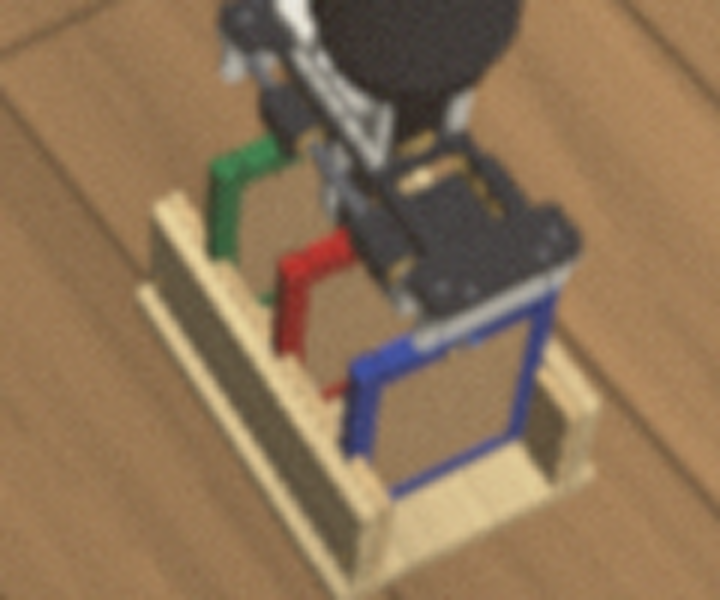

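The gripper straddles the red rail around (350,245) in the crop. No picture has moved and there is no force. Closing, then a check.

```bash
python3 -m creep '[[0.008,0,0,0,0],[0.008,0,0,0,0],[0.008,0,0,0,0],[0.008,0,0,0,0],[0.008,0,0,0,0],[0.008,0,0,0,0]]' 34; python3 e.py
```

```text
t: 3.58
eef_pos: [0.5121, 0.1478, 0.1453]
ee_rot: [3.142, 0.0, 3.068]
force: [0.1, -0.4, 0.4]
width: 0.0117
gripper_force: 34.0
q [ 0.649  0.216 -0.437  0.    -0.917 -2.294] t 3.5833 p [0.5121 0.1478 0.1453] 
 [[-0.997  0.074  0.   ]
 [ 0.074  0.997  0.   ]
 [-0.     0.    -1.   ]] 
to go [-0.0005 -0.0005 -0.0007] yaw err 359.95604721997984 0.011692191896443329 [ 0.12 -0.45  0.41]
```

```bash
python3 -m creep '[[0.008,0,0,-0.004,0],[0.008,0,0,-0.01,0],[0.008,0,0,-0.018,0],[0.008,0,0,-0.028,0],[0.008,0,0,-0.038,0],[0.008,0,0,-0.05,0],[0.008,0,0,-0.062,0],[0.008,0,0,-0.075,0],[0.008,0,0,-0.09,0],[0.008,0,0,-0.105,0],[0.008,0,0,-0.12,0],[0.008,0,0,-0.14,0],[0.008,0,0,-0.16,0],[0.008,0,0,-0.18,0],[0.008,0,0,-0.20,0],[0.008,0,0,-0.22,0],[0.008,0,0,-0.235,0],[0.008,0,0,-0.245,0],[0.008,0,0,-0.25,0],[0.008,0,0,-0.25,0]]'; python3 e.py
```

```text
t: 5.25
eef_pos: [0.5122, 0.1478, 0.3964]
ee_rot: [3.14, 0.001, 3.067]
force: [0.5, -0.3, -2.6]
width: 0.012
gripper_force: 34.0
q [ 0.649  0.058 -0.036  0.    -1.474 -2.294] t 5.25 p [0.5122 0.1478 0.3964] 
 [[-0.997  0.074  0.002]
 [ 0.074  0.997  0.001]
 [-0.001  0.001 -1.   ]] 
to go [ 0.     -0.0009  0.2504] yaw err 359.9499999843497 0.01197488875315511 [ 0.51 -0.35 -2.6 ]
```

```bash
python3 -m creep '[[0.008,-0.004,-0.012,0,-0.05],[0.008,-0.012,-0.036,-0.01,-0.15],[0.008,-0.02,-0.06,-0.01,-0.265],[0.008,-0.028,-0.084,-0.01,-0.38],[0.008,-0.036,-0.108,-0.01,-0.495],[0.008,-0.044,-0.132,-0.015,-0.61],[0.008,-0.052,-0.156,-0.015,-0.725],[0.008,-0.06,-0.18,-0.015,-0.84],[0.008,-0.068,-0.204,-0.02,-0.955],[0.008,-0.076,-0.228,-0.02,-1.07],[0.008,-0.084,-0.252,-0.02,-1.185],[0.008,-0.092,-0.276,-0.02,-1.3],[0.008,-0.1,-0.3,-0.02,-1.415],[0.008,-0.108,-0.318,-0.02,-1.53],[0.008,-0.113,-0.33,-0.02,-1.61],[0.008,-0.113,-0.332,-0.02,-1.645],[0.008,-0.113,-0.332,-0.02,-1.645],[0.008,-0.113,-0.332,-0.02,-1.645]]'; python3 e.py
```

```text
t: 6.75
eef_pos: [0.5999, -0.1917, 0.4139]
ee_rot: [3.14, 0.0, -1.573]
force: [0.5, -0.3, -2.4]
width: 0.0118
gripper_force: 34.0
q [-0.     0.23   0.206 -0.    -1.548 -0.002] t 6.75 p [ 0.5999 -0.1917  0.4139] 
 [[-0.002 -1.    -0.002]
 [-1.     0.002  0.   ]
 [-0.     0.002 -1.   ]] 
to go [-0.3387  0.0875  0.2682] yaw err 94.08578008200196 0.011774342099867075 [ 0.45 -0.33 -2.37]
```

```bash
python3 -m creep '[[0.008,0,-0.015,0,0],[0.008,0,-0.04,0,0],[0.008,0,-0.07,0,0],[0.008,0,-0.1,0,0],[0.008,0,-0.13,0,0],[0.008,0,-0.16,0,0],[0.008,0,-0.19,0,0],[0.008,0,-0.21,0,0],[0.008,0,-0.23,0,0],[0.008,0,-0.25,0,0],[0.008,0,-0.27,0,0],[0.008,0,-0.29,0,0],[0.008,0,-0.31,0,0],[0.008,0,-0.31,0,0],[0.008,0,-0.31,0,0]]'; python3 e.py
```

```text
t: 8.0
eef_pos: [0.8948, -0.1873, 0.4044]
ee_rot: [-3.125, -0.006, -1.571]
force: [-0.5, -0.1, -0.9]
width: 0.012
gripper_force: 34.0
q [ 0.007  0.866  1.251  0.006 -1.939 -0.005] t 8.0 p [ 0.8948 -0.1873  0.4044] 
 [[ 0.    -1.     0.016]
 [-1.    -0.    -0.006]
 [ 0.006 -0.016 -1.   ]] 
to go [-0.336   0.3863  0.2503] yaw err 94.2139609374395 0.011991878178868747 [-0.5  -0.05 -0.87]
```

```bash
python3 -m creep '[[0.008,0,-0.02,0,0],[0.008,0,-0.04,0,0],[0.008,0,-0.06,0,0],[0.008,0,-0.08,0,0],[0.008,0,-0.08,0,0]]'; python3 e.py; python3 -c "
from h import *;print(arm.get_state()['q'])"
```

```text
t: 8.42
eef_pos: [0.9273, -0.1784, 0.3775]
ee_rot: [-3.09, -0.016, -1.57]
force: [-0.1, 0.2, -2.5]
width: 0.0119
gripper_force: 34.0
q [ 0.021  0.899  1.25   0.018 -1.871 -0.015] t 8.4167 p [ 0.9273 -0.1784  0.3775] 
 [[ 0.    -0.999  0.052]
 [-1.    -0.001 -0.016]
 [ 0.016 -0.052 -0.999]] 
to go [-0.3293  0.4259  0.2045] yaw err 94.22165199333978 0.011863134789543943 [-0.11  0.19 -2.54]
[ 0.02106668  0.8987514   1.25046526  0.01771957 -1.87087212 -0.01460137]
```

```bash
python3 -m creep '[[0.008,0,0.02,0,0],[0.008,0,0.05,0,0],[0.008,0,0.08,0,0],[0.008,0,0.1,0,0],[0.008,0,0.1,0,0]]'; python3 e.py
```

```text
t: 8.83
eef_pos: [0.8231, -0.18, 0.3776]
ee_rot: [-3.087, -0.017, -1.572]
force: [2.0, -0.8, 0.7]
width: 0.012
gripper_force: 34.0
q [ 0.022  0.595  0.673  0.018 -1.593 -0.022] t 8.8333 p [ 0.8231 -0.18    0.3776] 
 [[-0.001 -0.998  0.055]
 [-1.     0.    -0.017]
 [ 0.017 -0.055 -0.998]] 
to go [-0.3307  0.3229  0.2086] yaw err 94.13860970009361 0.012010473962113992 [ 2.03 -0.81  0.75]
```

```bash
cat > k.py <<'E'
import numpy as np
D=[(.2108,-.6408,.2445,.3593,.0112,-1.2241),(.5143,.1469,.2182,.148,-.338,-1.084),(.5124,.1475,.1456,.216,-.437,-.918),(.5122,.1478,.3964,.058,-.036,-1.474),(.5999,-.1917,.4139,.23,.206,-1.548),(.8948,-.1873,.4044,.866,1.251,-1.939),(.9273,-.1784,.3775,.899,1.25,-1.871),(.8231,-.18,.3776,.595,.673,-1.593)]
A=[];B=[]
for x,y,z,a,b,c in D:
    r=np.sqrt(x*x+y*y-.192**2);e=b-a;s=a-b-c
    A+=[[1,0,np.sin(a),np.cos(e),np.sin(e),np.cos(s)],[0,1,np.cos(a),np.sin(e),-np.cos(e),-np.sin(s)]];B+=[r,z]
v,res,rk,sv=np.linalg.lstsq(np.array(A),np.array(B),rcond=None)
if __name__=="__main__": print(v.round(3),(np.array(A)@v-B).round(4),sv[-1])
E
python3 k.py
```

```text
[-0.001  0.234  0.599  0.465 -0.     0.392] [-0.0001  0.0005 -0.0001 -0.0002 -0.0004 -0.0003  0.0006  0.0009  0.0004
  0.0011 -0.0007  0.0013  0.0001 -0.0014  0.0001 -0.0018] 0.029697711395388578
```

```bash
python3 -m creep '[[0.008,0,-0.02,-0.01,0],[0.008,0.01,-0.045,-0.025,0],[0.008,0.015,-0.075,-0.045,0],[0.008,0.02,-0.105,-0.065,0],[0.008,0.03,-0.14,-0.085,0],[0.008,0.035,-0.17,-0.105,0],[0.008,0.04,-0.2,-0.125,0],[0.008,0.05,-0.23,-0.14,0],[0.008,0.055,-0.26,-0.16,0],[0.008,0.06,-0.29,-0.18,0],[0.008,0.07,-0.32,-0.2,0],[0.008,0.075,-0.35,-0.22,0],[0.008,0.075,-0.35,-0.22,0],[0.008,0.075,-0.35,-0.22,0]]'; python3 e.py
```

```text
t: 10.0
eef_pos: [0.9042, -0.1944, 0.4333]
ee_rot: [-3.053, -0.028, -1.572]
force: [-0.1, -0.4, -1.9]
width: 0.0114
gripper_force: 34.0
q [ 0.009  0.84   1.252  0.031 -1.893  0.002] t 10.0 p [ 0.9042 -0.1944  0.4333] 
 [[-0.001 -0.996  0.089]
 [-1.    -0.001 -0.028]
 [ 0.028 -0.089 -0.996]] 
to go [-0.3491  0.4153  0.2415] yaw err 94.12690206986234 0.011371079377181252 [-0.1  -0.4  -1.89]
```

```bash
cat > f.py <<'E'
from h import *
from scipy.optimize import least_squares
lo=np.array([-3.07,-1.43,-1.02,-3.03,-3.05,-3.03]);hi=np.array([3.07,2.12,1.25,1.67,0,3.03])
def fk(q):
    a=R.from_euler("z",q[0]);e=q[2]-q[1]
    wr=np.array([.6*np.sin(q[1])+.465*np.cos(e),-.192,.234+.6*np.cos(q[1])+.465*np.sin(e)])
    F=R.from_euler("y",-e)*R.from_euler("x",q[3])   # x along forearm
    T=F*R.from_euler("y",-q[4])                      # tool dir = T x ; q5 negative tilts down
    # tool axes: z=x_T ; at q=down: tool x=-y
    B=R.from_matrix(np.array([[0,0,1],[-1,0,0],[0,-1,0]]))  # columns tool x,y,z in T frame
    O=T*B*R.from_euler("z",-q[5])
    return a.apply(wr+T.apply([.392,0,0])),a*O
def ik(p,O,q0,W=.72):
    def f(q):
        P,o=fk(q);return np.r_[p-P,W*(O*o.inv()).as_rotvec()]
    return least_squares(f,np.clip(q0,lo+1e-6,hi-1e-6),bounds=(lo,hi)).x
E
python3 - <<'E'
from f import *
for q in([.649,.058,-.036,0,-1.474,-2.294],[.021067,.89875,1.25046,.01772,-1.87087,-.0146],[.009,.84,1.252,.031,-1.893,.002]):
    p,o=fk(np.array(q));print(p.round(4),"\n",o.as_matrix().round(3))
s,p,M=st();q=s["q"].clip(lo,hi)
P,O=fk(q)
for d in([.04,0,0],[.035,0,.02],[.035,-.01,.02],[.035,.01,.02],[.03,.02,.02],[.3,0,.2]):
    n=ik(P+d,O,q);p2,o2=fk(n);print(d,n.round(3),p2.round(3),o2.as_matrix()[:,2].round(3),"was",O.as_matrix()[:,2].round(3))
E
```

```text
[0.5135 0.1485 0.3973] 
 [[-0.997  0.074  0.002]
 [ 0.074  0.997  0.002]
 [-0.002  0.002 -1.   ]]
[ 0.93   -0.1658  0.3763] 
 [[ 0.013 -0.999  0.051]
 [-1.    -0.012  0.018]
 [-0.017 -0.051 -0.999]]
[ 0.9095 -0.1723  0.4304] 
 [[ 0.023 -0.996  0.089]
 [-0.999 -0.021  0.03 ]
 [-0.028 -0.09  -0.996]]
[0.04, 0, 0] [ 0.015  0.857  1.25   0.026 -1.858 -0.002] [ 0.927 -0.168  0.415] [ 0.104  0.027 -0.994] was [ 0.087  0.03  -0.996]
[0.035, 0, 0.02] [ 0.016  0.838  1.25   0.026 -1.874 -0.004] [ 0.918 -0.167  0.432] [ 0.108  0.026 -0.994] was [ 0.087  0.03  -0.996]
[0.035, -0.01, 0.02] [ 0.006  0.839  1.25   0.026 -1.872  0.007] [ 0.917 -0.177  0.431] [ 0.109  0.026 -0.994] was [ 0.087  0.03  -0.996]
[0.035, 0.01, 0.02] [ 0.027  0.838  1.25   0.025 -1.875 -0.014] [ 0.919 -0.158  0.432] [ 0.107  0.027 -0.994] was [ 0.087  0.03  -0.996]
[0.03, 0.02, 0.02] [ 0.037  0.835  1.25   0.025 -1.881 -0.024] [ 0.917 -0.149  0.435] [ 0.104  0.027 -0.994] was [ 0.087  0.03  -0.996]
[0.3, 0, 0.2] [ 0.063  0.813  1.25  -0.015 -1.72  -0.041] [ 0.979 -0.136  0.468] [ 0.285  0.003 -0.959] was [ 0.087  0.03  -0.996]
```

```bash
sed -i 's/"x",q\[3\])/"x",-q[3])/' f.py
python3 - <<'E'
from f import *
for q in([.021067,.89875,1.25046,.01772,-1.87087,-.0146],[.009,.84,1.252,.031,-1.893,.002]):
    p,o=fk(np.array(q));print(p.round(4),o.as_matrix().round(3).tolist())
s,p,M=st();q0=s["q"].clip(lo,hi)
for d in([.035,0,.02],[.035,-.01,.02],[.035,.01,.02],[.03,.02,.02],[.04,0,0],[.03,0,.03]):
    q=q0.copy();print(d)
    for k in range(30):
        P,O=fk(q);q=ik(P+d,O,q)
        if k in(0,9,19,29):
            P,O=fk(q);print(k,q.round(3),P.round(3),O.as_matrix()[:,2].round(3))
E
```

```text
[ 0.9303 -0.1791  0.3763] [[0.0, -0.999, 0.052], [-1.0, -0.001, -0.016], [0.016, -0.052, -0.999]]
[ 0.9098 -0.1953  0.4304] [[-0.001, -0.996, 0.09], [-1.0, -0.001, -0.029], [0.029, -0.09, -0.996]]
[0.035, 0, 0.02]
0 [ 0.017  0.839  1.25   0.036 -1.874 -0.004] [ 0.918 -0.19   0.432] [ 0.108 -0.033 -0.994]
9 [ 0.077  0.832  1.25   0.09  -1.687 -0.051] [ 0.999 -0.151  0.454] [ 0.302 -0.066 -0.951]
19 [ 0.12   0.842  1.25   0.154 -1.454 -0.092] [ 1.091 -0.121  0.483] [ 0.511 -0.092 -0.855]
29 [ 0.147  0.868  1.25   0.222 -1.206 -0.134] [ 1.18  -0.101  0.516] [ 0.694 -0.105 -0.712]
[0.035, -0.01, 0.02]
0 [ 0.006  0.839  1.25   0.036 -1.872  0.006] [ 0.917 -0.2    0.431] [ 0.109 -0.033 -0.993]
9 [-0.014  0.84   1.25   0.075 -1.666  0.034] [ 0.991 -0.235  0.449] [ 0.308 -0.079 -0.948]
19 [-0.032  0.856  1.25   0.115 -1.412  0.047] [ 1.079 -0.271  0.475] [ 0.518 -0.13  -0.845]
29 [-0.046  0.886  1.25   0.159 -1.145  0.042] [ 1.163 -0.303  0.507] [ 0.698 -0.177 -0.694]
[0.035, 0.01, 0.02]
0 [ 0.027  0.838  1.25   0.037 -1.876 -0.014] [ 0.919 -0.181  0.432] [ 0.108 -0.032 -0.994]
9 [ 0.168  0.
[... 707 characters left out ...]
0.191  0.415] [ 0.105 -0.032 -0.994]
9 [ 0.062  0.997  1.25   0.078 -1.547 -0.052] [ 1.073 -0.156  0.3  ] [ 0.277 -0.061 -0.959]
19 [ 0.097  1.131  1.25   0.137 -1.205 -0.109] [ 1.205 -0.127  0.201] [ 0.475 -0.083 -0.876]
29 [ 0.119  1.247  1.25   0.22  -0.885 -0.187] [ 1.304 -0.104  0.131] [ 0.651 -0.092 -0.754]
[0.03, 0, 0.03]
0 [ 0.017  0.828  1.25   0.037 -1.884 -0.004] [ 0.912 -0.19   0.441] [ 0.109 -0.033 -0.993]
9 [ 0.085  0.741  1.25   0.097 -1.771 -0.049] [ 0.945 -0.149  0.531] [ 0.308 -0.069 -0.949]
19 [ 0.142  0.685  1.25   0.171 -1.598 -0.085] [ 0.997 -0.119  0.616] [ 0.524 -0.097 -0.846]
29 [ 0.179  0.662  1.25   0.246 -1.386 -0.115] [ 1.058 -0.099  0.694] [ 0.714 -0.114 -0.691]
```

The tool tilts outward when I push against the reach limit, and the tilt carries over between commands. I'll build it up with short pushes.

```bash
c='python3 -m creep'
python3 -m creep '[[0.008,-0.012,-0.036,-0.016,0]]' >/dev/null
python3 -m creep '[[0.008,-0.012,-0.036,-0.015,0]]' >/dev/null
python3 -m creep '[[0.008,-0.012,-0.036,-0.014,0]]' >/dev/null
python3 -m creep '[[0.008,-0.012,-0.037,-0.013,0]]' >/dev/null
python3 -m creep '[[0.008,-0.012,-0.037,-0.012,0]]' >/dev/null
python3 -m creep '[[0.008,-0.012,-0.037,-0.011,0]]' >/dev/null
python3 e.py
```

```text
q [ 0.136  0.846  1.251  0.101 -1.743 -0.105] t 10.5 p [ 0.9731 -0.0952  0.4498] 
 [[-0.006 -0.971  0.24 ]
 [-0.998 -0.011 -0.067]
 [ 0.068 -0.24  -0.968]] 
to go [-0.2598  0.5174  0.1675] yaw err 93.86703018491315 0.012045392466848227 [-0.46  0.23 -2.35]
```

```bash
python3 -m creep '[[0.008,-0.016,-0.036,-0.010,0]]' >/dev/null
python3 -m creep '[[0.008,-0.016,-0.036,-0.009,0]]' >/dev/null
python3 -m creep '[[0.008,-0.016,-0.036,-0.008,0]]' >/dev/null
python3 -m creep '[[0.008,-0.016,-0.036,-0.007,0]]' >/dev/null
python3 -m creep '[[0.008,-0.016,-0.037,-0.006,0]]' >/dev/null
python3 -m creep '[[0.008,-0.016,-0.037,-0.005,0]]' >/dev/null
python3 -m creep '[[0.008,-0.016,-0.037,-0.004,0]]' >/dev/null
python3 -m creep '[[0.008,-0.016,-0.037,-0.003,0]]' >/dev/null
python3 e.py
```

```text
q [ 0.292  0.882  1.251  0.214 -1.527 -0.249] t 11.1667 p [1.0558 0.0419 0.4649] 
 [[-0.014 -0.899  0.437]
 [-0.996 -0.028 -0.09 ]
 [ 0.093 -0.436 -0.895]] 
to go [-0.1268  0.6248  0.0385] yaw err 93.38370451554235 0.011929136747163137 [-0.82 -0.74 -1.81]
```

Run:
```python
from f import *
G=R.from_matrix(np.array([[0,-.7071,.7071],[-1,0,0],[0,-.7071,-.7071]]))
s,p,M=st();q0=s["q"].clip(lo,hi)
for d in([.033,.015,.02],[.027,.025,.02],[.02,.032,.018],[.018,.033,.025],[.03,.025,.01]):
    q=q0.copy()
    for k in range(18):
        P,O=fk(q)
        if k in(9,12,15):print(d,k,q.round(2),P.round(3),O.as_matrix()[:,2].round(3),"err deg",np.degrees((G*O.inv()).as_rotvec()).round(1))
        q=ik(P+d,O,q)
```

```text
[0.033, 0.015, 0.02] 9 [ 0.39  0.89  1.25  0.31 -1.34 -0.35] [1.146 0.141 0.469] [ 0.614 -0.065 -0.787] err deg [ 4.5 -7.1  0.5]
[0.033, 0.015, 0.02] 12 [ 0.42  0.89  1.25  0.34 -1.27 -0.38] [1.165 0.169 0.482] [ 0.667 -0.052 -0.743] err deg [ 4.1 -3.1  0. ]
[0.033, 0.015, 0.02] 15 [ 0.44  0.9   1.25  0.37 -1.21 -0.41] [1.184 0.196 0.494] [ 0.717 -0.038 -0.696] err deg [ 3.6  0.8 -0.5]
[0.027, 0.025, 0.02] 9 [ 0.48  0.87  1.25  0.34 -1.4  -0.42] [1.114 0.222 0.479] [ 0.6   -0.059 -0.798] err deg [ 4.2 -8.1  0.3]
[0.027, 0.025, 0.02] 12 [ 0.53  0.87  1.25  0.39 -1.34 -0.47] [1.122 0.274 0.492] [ 0.651 -0.041 -0.758] err deg [ 3.5 -4.4 -0.3]
[0.027, 0.025, 0.02] 15 [ 0.58  0.88  1.25  0.43 -1.29 -0.52] [1.129 0.322 0.505] [ 0.7   -0.02  -0.714] err deg [ 2.8 -0.6 -1.2]
[0.02, 0.032, 0.018] 9 [ 0.56  0.87  1.25  0.36 -1.45 -0.48] [1.082 0.283 0.478] [ 0.578 -0.058 -0.814] err deg [ 4.  -9.7  0.3]
[0.02, 0.032, 0.018] 12 [ 0.63  0.87  1.25  0.41 -1.41 -0.55] [1.078 0.352 0.489] [ 0.625 -0.037 -0.779] err deg [ 3.3 -6.3 -0.4]
[0.02, 0.032, 0.018] 15 [ 0.69  0.87  1.25  0.46 -1.37 -0.61] [1.073 0.416 0.499] [ 0.671 -0.013 -0.742] err deg [ 2.3 -2.9 -1.4]
[0.018, 0.033, 0.025] 9 [ 0.58  0.81  1.25  0.38 -1.49 -0.49] [1.054 0.288 0.526] [ 0.589 -0.055 -0.806] err deg [ 3.9 -8.9  0.2]
[0.018, 0.033, 0.025] 12 [ 0.66  0.8   1.25  0.43 -1.46 -0.55] [1.041 0.358 0.549] [ 0.639 -0.033 -0.768] err deg [ 3.1 -5.3 -0.6]
[0.018, 0.033, 0.025] 15 [ 0.73  0.8   1.25  0.49 -1.43 -0.61] [1.029 0.421 0.571] [ 0.688 -0.006 -0.726] err deg [ 2.1 -1.5 -1.6]
[0.03, 0.025, 0.01] 9 [ 0.47  0.95  1.25  0.33 -1.33 -0.43] [1.149 0.224 0.406] [ 0.59  -0.06  -0.805] err deg [ 4.2 -8.8  0.4]
[0.03, 0.025, 0.01] 12 [ 0.51  0.97  1.25  0.38 -1.26 -0.49] [1.166 0.277 0.399] [ 0.638 -0.043 -0.769] err deg [ 3.6 -5.3 -0.3]
[0.03, 0.025, 0.01] 15 [ 0.55  1.    1.25  0.42 -1.19 -0.54] [1.182 0.326 0.392] [ 0.684 -0.022 -0.729] err deg [ 2.8 -1.8 -1.1]
```

```bash
python3 -m creep '[[0.008,-0.024,-0.033,-0.007,0]]' >/dev/null
python3 -m creep '[[0.008,-0.024,-0.033,-0.006,0]]' >/dev/null
python3 -m creep '[[0.008,-0.024,-0.033,-0.005,0]]' >/dev/null
python3 -m creep '[[0.008,-0.024,-0.033,-0.005,0]]' >/dev/null
python3 -m creep '[[0.008,-0.024,-0.033,-0.004,0]]' >/dev/null
python3 -m creep '[[0.008,-0.024,-0.033,-0.003,0]]' >/dev/null
python3 -m creep '[[0.008,-0.024,-0.033,-0.002,0]]' >/dev/null
python3 -m creep '[[0.008,-0.024,-0.033,-0.001,0]]' >/dev/null
python3 -m creep '[[0.008,-0.024,-0.033,0,0]]' >/dev/null
cat > g.py <<'E'
from h import *
G=R.from_matrix(np.array([[0,-.7071,.7071],[-1,0,0],[0,-.7071,-.7071]]))
s,p,M=st();print(s["t"],s["q"].round(4),p.round(3),M.round(3).tolist(),"err deg world",np.degrees((G*R.from_matrix(M).inv()).as_rotvec()).round(1),"tool",np.degrees((R.from_matrix(M).inv()*G).as_rotvec()).round(1),s["width"],s["force"].round(1),abs(s["qd"]).max().round(3))
E
python3 g.py
```

```text
11.9167 [ 0.4854  0.9229  1.2506  0.3842 -1.3158 -0.4506] [1.103 0.234 0.503] [[-0.011, -0.772, 0.636], [-0.996, -0.047, -0.075], [0.087, -0.634, -0.768]] err deg world [ 5.  -5.5  0.9] tool [ 5.5 -4.2  2.9] 0.011976021991741748 [ 0.4  0.3 -2.2] 0.305
```

```bash
python3 -m creep '[[0.008,-0.028,-0.030,0,0.015]]' >/dev/null
python3 -m creep '[[0.008,-0.028,-0.030,0,0.015]]' >/dev/null
python3 -m creep '[[0.008,-0.028,-0.030,0,0.015]]' >/dev/null
python3 -m creep '[[0.008,-0.028,-0.030,0,0.015]]' >/dev/null
python3 g.py
```

```text
12.25 [ 0.5645  0.9484  1.2502  0.4702 -1.225  -0.6049] [1.112 0.321 0.519] [[-0.043, -0.701, 0.712], [-0.999, 0.007, -0.054], [0.033, -0.713, -0.7]] err deg world [1.9 0.5 2.5] tool [-0.5 -3.1 -0.4] 0.012165767014954242 [ 0.4  0.1 -3. ] 0.44
```

```bash
python3 - <<'E'
from f import *
s,p,M=st();d=np.array([-.36,-.1,-.07]);print((M.T@d).round(3))
q=s["q"].clip(lo,hi);P,O=fk(q)
for k in(.25,.5,.75,1):
    n=ik(P+k*d,O,q);print(n.round(2),np.abs(fk(n)[0]-P-k*d).max().round(4))
E
python3 -m creep '[[0.008,0.003,0.008,-0.005,0],[0.008,0.009,0.023,-0.015,0],[0.008,0.016,0.042,-0.028,0],[0.008,0.023,0.061,-0.041,0],[0.008,0.03,0.08,-0.054,0],[0.008,0.037,0.1,-0.067,0],[0.008,0.045,0.12,-0.08,0],[0.008,0.053,0.14,-0.094,0],[0.008,0.06,0.16,-0.107,0],[0.008,0.068,0.18,-0.12,0],[0.008,0.075,0.2,-0.134,0],[0.008,0.083,0.22,-0.147,0],[0.008,0.09,0.24,-0.16,0],[0.008,0.097,0.26,-0.174,0],[0.008,0.104,0.278,-0.187,0],[0.008,0.11,0.292,-0.196,0],[0.008,0.113,0.3,-0.201,0],[0.008,0.113,0.301,-0.202,0],[0.008,0.113,0.301,-0.202,0],[0.008,0.113,0.301,-0.202,0]]'; python3 -m creep '[[0.008,0,0,0,0],[0.008,0,0,0,0],[0.008,0,0,0,0],[0.008,0,0,0,0]]' >/dev/null; python3 g.py
python3 - <<'E'
from h import *
import cv2
cv2.imwrite("pics/s9.png",arm.grab_frame("side")[:,:,::-1])
cv2.imwrite("pics/t9.png",arm.grab_frame("top")[:,:,::-1])
E
```

```text
[ 0.113  0.302 -0.202]
[ 0.6   0.67  0.67  0.57 -0.98 -0.8 ] 0.0
[ 0.64  0.49  0.32  0.66 -0.87 -0.96] 0.0
[ 0.69  0.34  0.05  0.75 -0.81 -1.12] 0.0
[ 0.76  0.19 -0.18  0.84 -0.79 -1.27] 0.0
t: 13.92
eef_pos: [0.753, 0.2194, 0.451]
ee_rot: [-2.348, -0.033, -1.613]
force: [1.2, -0.4, -2.2]
width: 0.0115
gripper_force: 34.0
14.25 [ 0.6528  0.1007 -0.4186  0.9421 -0.6275 -1.3515] [0.753 0.219 0.45 ] [[-0.043, -0.702, 0.711], [-0.998, 0.006, -0.054], [0.034, -0.712, -0.702]] err deg world [1.9 0.4 2.5] tool [-0.4 -3.1 -0.4] 0.011721941988493427 [ 0.3  0.2 -1.4] 0.005
```

View pics/s9.png

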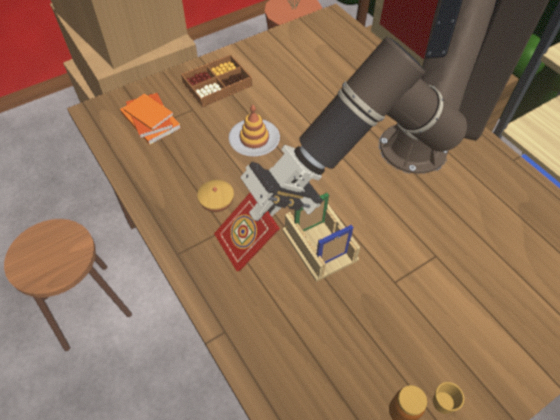

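View pics/t9.png

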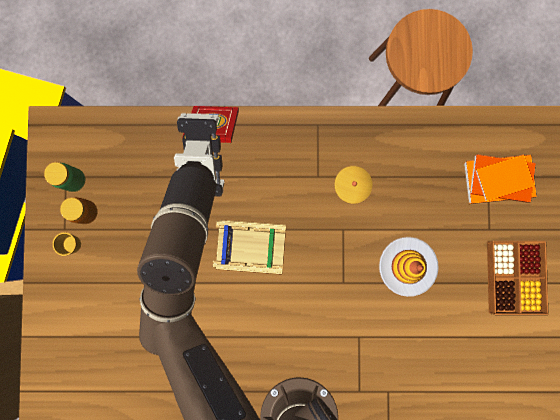

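The picture is shown face outward at side (245,232) and top (217,122). Green, blue, bowl and stand are unmoved. I'll compare the picture's corners with the predicted ones to check for slip in the grip.

Run:
```python
from h import *
import cv2
s,p,M=st()
for n,f,(u0,v0,w,h,k) in(("side","s9",(205,180,100,100,4)),("top","t9",(170,95,100,100,4))):
    c=arm.camera_params(n);T=np.linalg.inv(c["T"]);im=cv2.resize(cv2.imread(f"pics/{f}.png")[v0:v0+h,u0:u0+w],None,fx=k,fy=k,interpolation=cv2.INTER_CUBIC)
    pts=[]
    for a,b in((-.055,-.009),(.055,-.009),(.055,.131),(-.055,.131)):
        v=T@np.r_[p+M@[a,-.006,b],1];pts.append([k*(c["fx"]*v[0]/v[2]+c["cx"]-u0+.4),k*(c["fy"]*v[1]/v[2]+c["cy"]-v0+.4)])
    cv2.polylines(im,[np.int32(pts)],True,(255,255,0),1)
    globals()[n]=im
cv2.imwrite("pics/v.png",np.hstack([side,top]))
```

```text
(no output)
```

View pics/v.png

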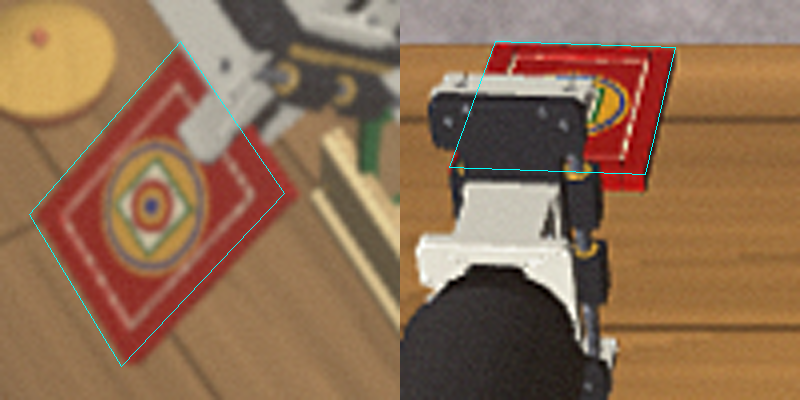

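The outline matches the picture at its corners, so there is no notable slip. It leans 45° and is about 3° off square. The arm is still, so I'm handing in.

```bash
python3 -c "
from station import arm
print(arm.job_done())"
```

```text
the job is handed in; nothing more can be done
None
```

I lifted the red picture straight up out of the rack. It is held still by its top edge, face to the far side, right way up, leaning back about 45° and about 3° off square, its foot about 35 cm above the table. The other pictures, stand and bowl looked unmoved in the last images, and I handed it in at about 14.4 s; joint 3 read up to 1.252 rad against its 1.25 limit while I built up the tilt, and no verdict was returned.

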